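# Fetch the rolling pin out of the half-covered stock bin

## Robot

A 7-joint arm with a two-finger parallel gripper is mounted at the origin on the work surface. World frame = base frame: x ahead of the robot, y to its left, z up, the work surface at z = 0. Lengths are in m, angles in degrees, forces in N, time in s.
With the tool pointing down it reaches from about 0.425 to 0.875 m from the base axis. Payload 8.4 kg.
Tool frame: the origin (TCP) lies on the mounting face of the last link; the fingertips stand 182 mm ahead of it and the grasp point (between the pads) lies 164 mm ahead of it; y points along the fingers, x is the direction in which the jaws open and shut, and the axes are right-handed (so a half turn about y gives the same grasp; the last joint's range is limited). The gripper opens to 87 mm and grips with 3 to 60 N. Pads are 19 mm wide; open, the fingers measure 117 mm over their backs; the gripper's body (75 mm by 190 mm) begins 51 mm behind the grasp point.
Start: joints at [61.524, 19.091, 2.286, 83.961, -0.768, 76.965, -3.352], TCP at [0.252, -0.599, 0.405] pointing down, gripper open.
Joint ranges: [-147.57, 147.57], [-21.85, 119.76], [-74.77, 79.35], [14.55, 137.4], [-85.83, 265.84], [4.83, 119.75], [-152.11, 152.11]. Speed limits (degrees/s): [127.2, 127.2, 159.86, 159.86, 180, 180, 180].

## Interface

Orientations are given as [roll, pitch, yaw] about the fixed x, y, z axes, in that order (R = Rz(yaw) Ry(pitch) Rx(roll)).
In Python, from rig import ctrl gives the robot as it stands. The module is installed in compiled form; this text tells all that it offers.
- The arm moves only by the shell command python3 -m handwheel 'ROWS' [OPENING] [FORCE]. ROWS is a JSON object of lists of equal length, an entry for each row: "travel": the shift along the tool's x, y, z in cm, a list of three; "rot": the turn, a rotation vector about the tool's x, y, z in degrees, a list of three. A call has 1 to 20 rows; each row shifts and turns the pose as measured when the row begins, along the tool's axes as they then stand; what a row does not reach is not made up. A row lasts 1/8 s, in which the tool goes at most 62.5 mm and 10.7 degrees, less where a joint would pass 70% of its speed; a pose out of reach is approached as far as the arm can. A call with a gripper value outside its range is refused whole. OPENING is the opening in per cent of the stroke, from 0 (shut) to 100 (fully open), set as the call begins (- or left out, the last holds). The fingers move at their own pace and stop on an object; FORCE is the grip in N (left out, the last holds). Time passes only in rows, so rows that do not move let the fingers close. It gives the time, the measured TCP pose, the force and the opening at its end, in the units of the state.
- ctrl.observe(): the state, without advancing time (a new reading comes with each control period).
- ctrl.camera(name): name is "scene" or "top"; returns a dict with "image" (480x640x3 uint8, red, green, blue), "fov_y" (degrees; the focal length in pixels is half the picture's height over the tangent of half this angle, whatever the lens; pixels are square), "cx", "cy" (the principal point, pixels), "extrinsics" (4x4, takes a point from camera to world coordinates). Camera axes: x right, y down, z forward; pixel columns grow to the right and rows downward; lengths in m; the calibration is good to about 2 mm. A picture is of the moment at which its call begins. There is no depth.
- ctrl.finish_job(): hands the job in, once; it reports no verdict.
Trained networks look in a picture, given as the dict that the camera call returned (one of the last four; its "shot" number tells which), for a name from the list of things; names that differ only in an ending like _2 or _b are one class to them, and where a whole thing is asked for, a point or a joint stands for the part that bears it (a point fixed in the world has none). Each returns a list of dicts, best first, with "p" (0 to 1); they miss things now and then, are a little off and sometimes report something else, mostly with a low value. They report only what shows in the picture. A call takes as long as a camera call.
- ctrl.trace(picture, query): "region" (480x640 bool, what is visible of it) and "box" ([left, top, right, bottom] in pixels, round what is visible of it).
The state is a dict: "time_s": time; "joint_positions": joint angles; "joint_vel": joint speeds; "joint_torque": joint torques, N m; "eef_pos": TCP position; "tool_rot": TCP orientation; "ft_force": force on the tool from outside, world axes, zero at the start; "torque": the same for the moment, N m; "grip_width": opening from 0.0 (shut) to 1.0 (fully open).
Only numpy, scipy, OpenCV 4.12 (cv2) and the standard library are available. Lean on these libraries where they do the work, as an engineer would, in place of code of your own. Each camera call takes 0.05 s, during which the arm holds its last target.

## Task

Turn the black latch knob of the long green stock bin clockwise until it clicks past its detent and the steel bar has swung clear of the bin's mouth. Then take the wooden rolling pin out through the mouth, tilting it because it is longer than the mouth and one end lies under the steel half-cover, and finish still holding it in the gripper, steady and about level, with all of it at least a hand's breadth (8 cm) above the bin's rim. Leave the other things where they stand.

Things in the scene. Friction and masses are not known exactly. Their poses are not given: they have to be found in the camera images.
- bin: Long green plastic stock bin, fixed; place and yaw vary. Origin: centre of its underside on the counter; y is its long axis. Outside 150 (x) x 278 (y) mm, inside 140 x 268; walls and floor 5 mm; rim 75 mm above the counter. The mouth is open from y = -44 to +134 mm (178 long, 140 wide). The latch post, up to 70 mm high, stands outside it at x +78 to +162, y +84 to +128 mm.
- cover_edge (a point): Middle of the free edge, top face, of the fixed steel half-cover, 4 mm thick, 154 mm wide, that closes the bin's top from here (y = -44 mm of the bin, 79 mm above the counter) to the bin's -y end. Axes as the bin's.
- latch (a joint): Turn of the latch, rad, clockwise seen from above. 0 = closed: its steel bar (20 wide, 4 thick, 135 mm long from the axis, top 79 mm above the counter) lies along the bin's -x over the mouth. 1.4 = stop, open: bar about along the bin's +y, off the mouth. A sprung detent resists, up to 0.13 N m, until 0.7; past it the latch springs on to about 1.4 and stays; before it, it springs back.
- latch_knob (a point): Black knob on the latch's vertical axis (x +105, y +106 mm of the bin), at grip height, 101 mm above the counter. Grip: an upright ridge 42 mm long, 14 thick, 80 to 111 mm above the counter, in line with the bar. Turns with the latch; its x axis lies along the ridge, away from the bar's tip (at joint 0 the bin's +x).
- pin_center (a point): Middle of the axis of the loose rolling pin: pale wood, no handles, 250 mm long, 26 mm across over its middle 160 mm, tapering to 20 mm at both ends, about 120 g (0.08 to 0.17 kg). It lies on the bin's floor about along the bin's y, this point 18 mm above the counter. It can roll sideways.
- pin_mouth_end (a point): Centre of the pin's end face at the bin's +y end, under the open mouth (by the latch bar): 125 mm from the pin's middle, on its axis.
- pin_cover_end (a point): Centre of the pin's other end face, at the bin's -y end, under the half-cover: 125 mm from the pin's middle, on its axis.
- cutter: Bystander: steel pastry ring, 60 mm across, 35 mm high, standing on the bin's steel half-cover. Origin: centre of underside.
- tin: Bystander: small dark steel baking bowl, 84 mm across, 50 mm high, on the counter beside the bin. Origin: centre of underside.
- jar: Bystander: glass jar, 60 mm across, 85 mm high, on the counter beyond the bin. Origin: centre of underside.
- mould: Bystander: blue-grey cup mould, 80 mm across, 60 mm high. Origin: centre of underside.
- spatula: Bystander: spatula lying on the counter. Origin: centre of underside; x runs from handle to blade.
- carton: Bystander: cardboard carton 120 x 90 x 60 mm. Origin: centre of underside.
- weight: Bystander: brass scale weight, 56 mm across, 45 mm high with its knob. Origin: centre of underside.

How it is judged:
By the outcome, as a careful person would: the job done as asked, in the order asked, and still so for the second after the job is handed in, while the arm keeps its last pose, push and grip.
It also fails if it takes over 54 s, if anything falls off the work surface, if the arm or the gripper's body presses on something with over 40 N, if the wrist force passes 120 N, or if a joint passes its speed limit or range.

## Working session

There is one attempt and no reset: what is moved stays moved. The work goes in short steps, Python scripts to look and compute and a shell command to move; the robot and the scene stay as the last step left them, time stands still between calls to the robot, and variables do not carry over. Pictures are saved under pics/ and viewed, and the job is handed in when it is done.

```bash
mkdir -p pics; ls
python3 - <<'E'
from rig import ctrl
import cv2,pickle
s=ctrl.observe(); print(s)
for n in ("scene","top"):
    c=ctrl.camera(n); cv2.imwrite(f"pics/{n}0.png",c["image"][:,:,::-1])
    pickle.dump(c,open(f"{n}0.pkl","wb"))
    print(n,c["fov_y"],c["cx"],c["cy"],c["extrinsics"].tolist() if hasattr(c["extrinsics"],'tolist') else c["extrinsics"],[k for k in c])
E
```

```text
pics
{'time_s': 0.0, 'joint_positions': array([61.52496129, 19.13179854,  2.28287506, 84.0117066 , -0.76702819,
       76.96426288, -3.35207971]), 'joint_vel': array([ 0.06128924,  0.05063189, -0.09295108, -0.01353007,  0.04411555,
       -0.06290601, -0.07149233]), 'joint_torque': array([-1.30909721e-03, -6.56362867e+01,  1.33498203e+00, -4.03816688e+01,
       -5.96293900e-02,  4.46900656e-02,  1.43177108e-04]), 'eef_pos': array([ 0.25173101, -0.59908637,  0.40385263]), 'tool_rot': array([-90.00644766,   0.09232861, -67.20818163]), 'ft_force': array([-0.00806764,  0.30830892,  0.02537315]), 'torque': array([-0.0242857 ,  0.03073083, -0.00077269]), 'grip_width': 1.0018128066119332}
scene 54.37382945007706 311.0461400832319 240.26890185557227 [[0.7927480404492668, 0.4337744923520855, -0.42824085997080913, 1.094851030232503], [0.6094061574557857, -0.5487785072683745, 0.5722466996106389, -0.7141267404503617], [0.013216641737655674, -0.7146200667102662, -0.699387932864296, 1.038663332822608], [0.0, 0.0, 0.0, 1.0]] ['image', 'fov_y', 'cx', 'cy', 'extrinsics', 'shot']
top 54.702171866478785 324.09624599650454 229.0019761908993 [[-0.01926183465294823, -0.994445728666709, 0.10347306152975731, 0.39620997092434884], [-0.9995437445720727, 0.01674496781786987, -0.02513779504287487, 0.042828074083713336], [0.02326551982315381, -0.10391005143544567, -0.9943145462066024, 1.1961145573351821], [0.0, 0.0, 0.0, 1.0]] ['image', 'fov_y', 'cx', 'cy', 'extrinsics', 'shot']
```

View pics/scene0.png

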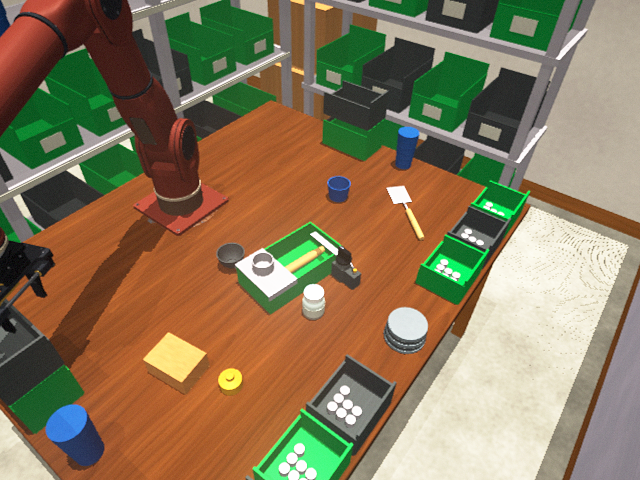

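View pics/top0.png

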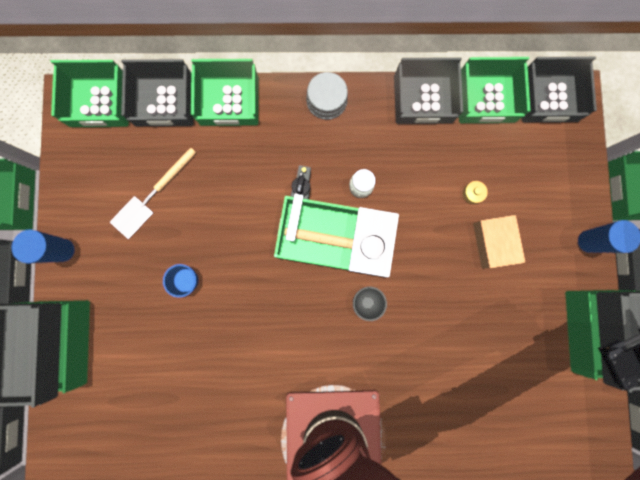

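```bash
cat > h.py <<'E'
import numpy as np,cv2,pickle
from scipy.spatial.transform import Rotation as R
def f(c): return 240/np.tan(np.radians(c["fov_y"]/2))
def proj(c,P):
    P=np.atleast_2d(P); E=np.array(c["extrinsics"]); q=(P-E[:3,3])@E[:3,:3]
    return np.c_[f(c)*q[:,0]/q[:,2]+c["cx"], f(c)*q[:,1]/q[:,2]+c["cy"]]
def back(c,uv,z):
    E=np.array(c["extrinsics"]); d=E[:3,:3]@np.array([(uv[0]-c["cx"])/f(c),(uv[1]-c["cy"])/f(c),1])
    o=E[:3,3]; return o+d*(z-o[2])/d[2]
def Tb(p,P):
    P=np.atleast_2d(P); c,s=np.cos(p[2]),np.sin(p[2])
    return np.c_[p[0]+c*P[:,0]-s*P[:,1], p[1]+s*P[:,0]+c*P[:,1], P[:,2]]
def crop(c,x0,y0,x1,y1,k,fn,draw=()):
    im=cv2.resize(c["image"][y0:y1,x0:x1,::-1],None,fx=k,fy=k,interpolation=cv2.INTER_CUBIC)
    for pts,col in draw:
        q=(np.array(pts)-[x0,y0]+0.5)*k
        cv2.polylines(im,[q.astype(np.int32)],False,col,1)
    cv2.imwrite(fn,im)
E
python3 - <<'E'
from h import *
for n,b in (("scene",(210,210,370,330)),("top",(260,150,420,330))):
    c=pickle.load(open(f"{n}0.pkl","rb")); crop(c,*b,5 if n=="scene" else 3.3,f"pics/{n}0z.png")
E
```

```text
(no output)
```

View pics/scene0z.png

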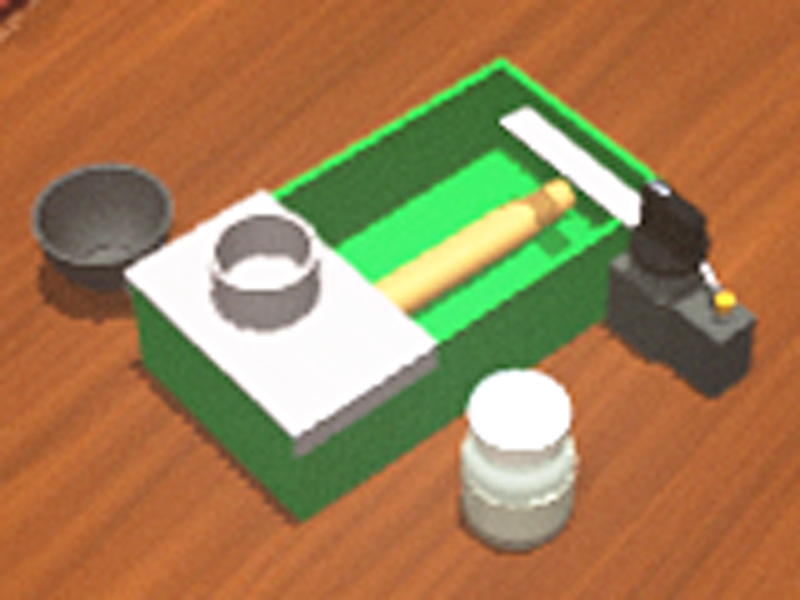

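View pics/top0z.png

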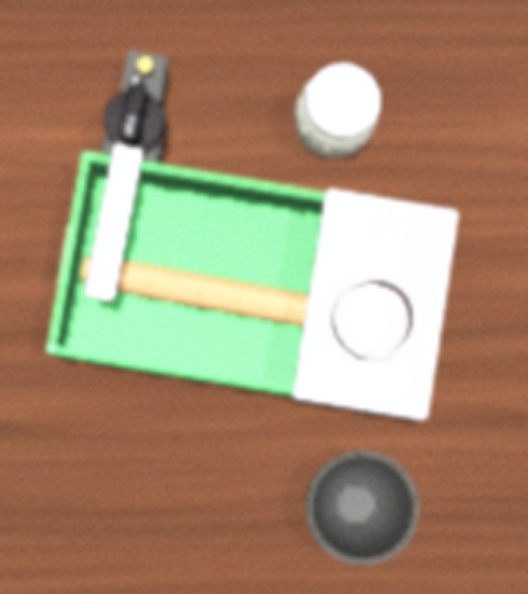

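```bash
cat > fit.py <<'E'
from h import *
from scipy.optimize import least_squares
S=pickle.load(open("scene0.pkl","rb"));T=pickle.load(open("top0.pkl","rb"))
z2=lambda q,x0,y0,k:(np.array(q,float)+.5)/k-.5+[x0,y0]
t_o=[(77,-44,79),(77,-139,79),(-77,-139,79),(-77,-44,79),(75,139,75),(-75,139,75)]
t_q=z2([(328,189),(458,210),(427,419),(295,398),(83,152),(48,352)],260,150,3.3)
s_o=[(77,-44,79),(77,-139,79),(-77,-139,79),(-77,-44,79),(-75,139,75),(75,-139,0)]
s_q=z2([(436,350),(296,440),(126,272),(262,190),(503,58),(302,521)],210,210,5)
def r(p): return np.r_[(proj(T,Tb(p,np.array(t_o)/1e3))-t_q).ravel(),(proj(S,Tb(p,np.array(s_o)/1e3))-s_q).ravel()]
s=least_squares(r,[.6,0,-.1])
p=s.x; print(p,np.degrees(p[2])); print(s.fun.reshape(-1,2).round(1).tolist())
np.save("bin.npy",p)
def loop(z,hx,y0,y1): return Tb(p,np.array([(-hx,y0,z),(hx,y0,z),(hx,y1,z),(-hx,y1,z),(-hx,y0,z)])/1e3)
bar=Tb(p,np.array([(105,96,79),(-30,96,79),(-30,116,79),(105,116,79)])/1e3)
ridge=Tb(p,np.array([(84,99,111),(126,99,111),(126,113,111),(84,113,111),(84,99,111)])/1e3)
for n,c,b,k in (("scene",S,(210,210,370,330),5),("top",T,(260,150,420,330),3.3)):
    crop(c,*b,k,f"pics/{n}fit.png",[(proj(c,loop(75,75,-139,139)),(0,0,255)),(proj(c,loop(79,77,-139,-44)),(255,0,0)),(proj(c,bar),(255,0,255)),(proj(c,ridge),(255,255,0)),(proj(c,loop(5,70,-134,134)),(0,255,255))])
E
python3 fit.py
python3 - <<'E'
from h import *; from rig import ctrl
for n in ("top","scene"):
    c=ctrl.camera(n)
    for q in ("pin_center","latch_knob"):
        for d in ctrl.trace(c,q)[:2]:
            m=d["region"].astype(np.uint8); print(n,q,d["p"],d["box"],m.sum(), cv2.minAreaRect(cv2.findNonZero(m)))
E
```

```text
[ 0.49799836 -0.01423299 -0.18375868] -10.528596891776845
[[-0.1, -0.2], [-1.0, -0.1], [-1.1, -0.9], [-0.0, -1.0], [0.1, -0.4], [-0.1, -0.4], [-0.7, -1.1], [-0.4, -0.9], [-0.7, 0.1], [-0.7, 0.5], [-1.1, 0.3], [-0.6, 0.7]]
top pin_center 0.68 [286.4, 228.8, 353.3, 248.5] 541 ((319.6600341796875, 238.1199951171875), (68.42369079589844, 10.017585754394531), 10.304845809936523)
top latch_knob 0.74 [286.3, 175.4, 310.9, 241.6] 617 ((295.8823547363281, 207.97059631347656), (16.249887466430664, 64.99954986572266), 14.03624439239502)
top latch_knob 0.53 [283.6, 228.7, 356.5, 247.2] 568 ((319.4567565917969, 238.24229431152344), (68.41771697998047, 10.371646881103516), 10.12467098236084)
scene pin_center 0.68 [388.6, 183.1, 427.1, 241.1] 583 ((408.2000427246094, 212.40003967285156), (61.715476989746094, 17.8885440826416), 63.43495178222656)
scene pin_center 0.54 [290.0, 247.7, 325.8, 273.3] 339 ((305.9441833496094, 259.03436279296875), (8.909656524658203, 41.665748596191406), 58.392494201660156)
scene latch_knob 0.68 [312.5, 234.0, 351.8, 264.9] 431 ((333.0000305175781, 246.50003051757812), (47.37614822387695, 16.26345443725586), 45.0)
scene latch_knob 0.54 [286.3, 246.6, 324.4, 271.2] 363 ((305.70587158203125, 259.17645263671875), (9.260923385620117, 42.87464904785156), 59.03623962402344)
```

View pics/scenefit.png

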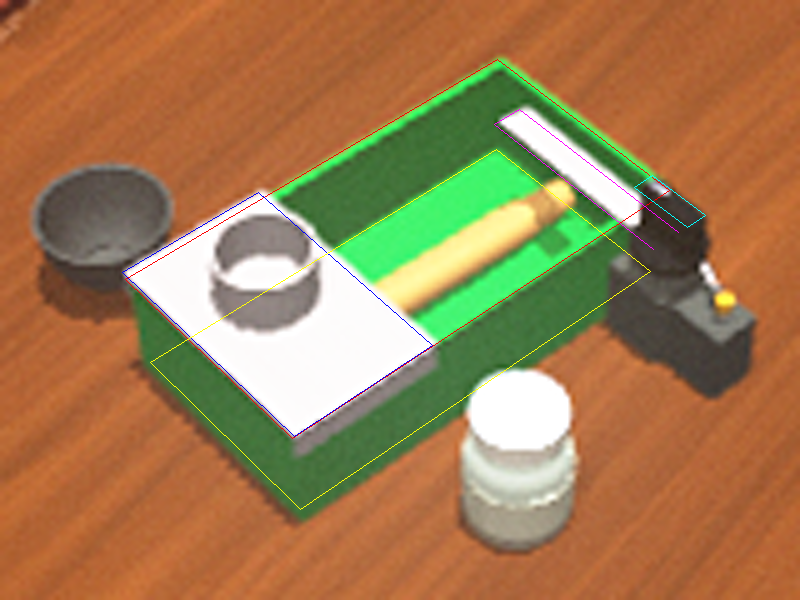

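View pics/topfit.png

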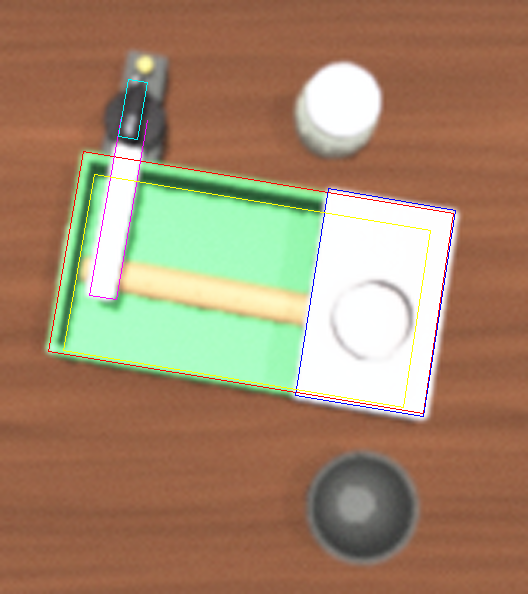

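Run:
```python
from h import *
S=pickle.load(open("scene0.pkl","rb"));T=pickle.load(open("top0.pkl","rb")); p=np.load("bin.npy")
crop(S,0,220,100,320,6,"pics/grip0.png")
c,s=np.cos(p[2]),np.sin(p[2])
def inb(w): d=w[:2]-p[:2]; return np.r_[c*d[0]+s*d[1],-s*d[0]+c*d[1]]*1e3
z=lambda q,x0,y0,k:(np.array(q,float)+.5)/k-.5+[x0,y0]
for q in [(82,270),(200,290),(305,308)]: print("top",inb(back(T,z(q,260,150,3.3),.018)).round(1))
for q in [(568,195),(520,222),(460,255),(395,296)]: print("scene",inb(back(S,z(q,210,210,5),.018)).round(1))
print("knob",Tb(p,[[.105,.106,.101]]))
for q in [(371,320)]: print("cutter top",inb(back(T,z(q,260,150,3.3),.114)).round(1))
```

```text
top [ -7.5 129.1]
top [-7.7 36.7]
top [ -8.  -45.6]
scene [ -0.6 131.5]
scene [-3.  93.9]
scene [-6.3 48.5]
scene [-6.6 -1.9]
knob [[0.62059954 0.07079612 0.101     ]]
cutter top [-17.  -86.4]
```

View pics/grip0.png

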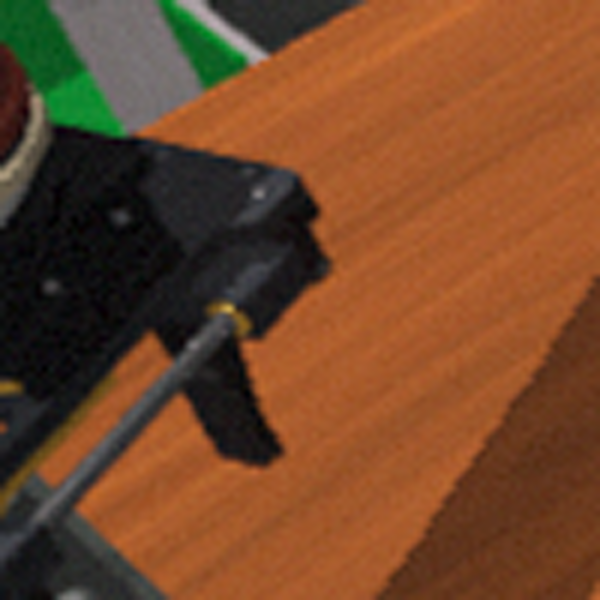

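```bash
python3 -m handwheel '{"travel":[[-3.6,0,4.6],[-3.6,0,4.6],[-3.6,0,4.6],[-3.6,0,4.6],[-3.6,0,4.6],[-3.6,0,4.6],[-3.6,0,4.6],[-3.6,0,4.6],[-3.6,0,4.6],[-3.6,0,4.6],[-3.6,0,4.6],[-3.6,0,4.6],[-3.6,0,4.6]],"rot":[[0,0,0],[0,0,0],[0,0,0],[0,0,0],[0,0,0],[0,0,0],[0,0,0],[0,0,0],[0,0,0],[0,0,0],[0,0,0],[0,0,0],[0,0,0]]}' 100 30; python3 -c "
from rig import ctrl
print(ctrl.observe()['joint_positions'])"
```

```text
time_s: 2.02
eef_pos: [0.6321, 0.0784, 0.4053]
tool_rot: [-89.9, -0.4, -67.9]
ft_force: [0.3, 0.0, 1.0]
grip_width: 1.006
[ 10.65680579  19.93117315 -28.17708455  84.69091547   9.86381606
  77.57216225 -86.08195824]
```

```bash
python3 -m handwheel '{"travel":[[0,0,0],[0,0,0],[0,0,0],[0,0,0],[0,0,0],[0,0,0],[0,0,0],[0,0,0],[0,0,0],[0,0,0],[0,0,0],[0,0,0],[0,0,0],[0,0,0],[0,0,0]],"rot":[[0,-10.5,0],[0,-10.5,0],[0,-10.5,0],[0,-10.5,0],[0,-10.5,0],[0,-10.5,0],[0,-10.5,0],[0,-10.5,0],[0,-10.5,0],[0,-10.5,0],[0,-10.5,0],[0,-10.5,0],[0,-10.5,0],[0,-10.5,0],[0,0,0]]}' 100 30
python3 - <<'E'
from rig import ctrl
from h import *
s=ctrl.observe(); print(s)
for n in ("scene","top"):
    c=ctrl.camera(n); cv2.imwrite(f"pics/{n}1.png",c["image"][:,:,::-1]); pickle.dump(c,open(f"{n}1.pkl","wb"))
E
```

```text
time_s: 3.9
eef_pos: [0.6332, 0.0842, 0.4041]
tool_rot: [-90.2, 0.1, 82.5]
ft_force: [-0.4, 0.2, -0.6]
grip_width: 1.0
{'time_s': 3.9, 'joint_positions': array([ 27.36082709,  26.38702911, -53.39839757,  83.60029486,
        21.43877501,  80.46870038,  55.8762482 ]), 'joint_vel': array([-1.67226219e-01, -3.00060289e-01,  4.95360275e-01, -3.05139942e-04,
       -3.62832385e-01, -5.13336220e-02, -2.94857965e+00]), 'joint_torque': array([  0.1321161 , -60.16759872, -14.41933215, -38.15031052,
         0.20668034,   0.12827473,   1.85354244]), 'eef_pos': array([0.63316819, 0.08424893, 0.40405499]), 'tool_rot': array([-90.23180958,   0.12511062,  82.52118443]), 'ft_force': array([-0.38260912,  0.17899674, -0.56296866]), 'torque': array([ 0.10372882, -0.1512913 , -0.04300997]), 'grip_width': 0.9998633555694298}
```

```bash
cat > go.py <<'E'
import sys
from rig import ctrl
from h import *
def cur():
    s=ctrl.observe(); Rt=R.from_euler('xyz',s["tool_rot"],degrees=True); return s,Rt,s["eef_pos"]+Rt.as_matrix()[:,1]*.164
def need(target,rpy):
    s,Rt,g=cur(); G=R.from_euler('xyz',rpy,degrees=True)
    tcp=np.array(target)-G.as_matrix()[:,1]*.164
    print("t",round(s["time_s"],2),"grasp",g.round(4),"rpy",s["tool_rot"].round(1),"ft",s["ft_force"].round(1),"w",round(s["grip_width"],3))
    print("travel cm (tool now)",(Rt.inv().apply(tcp-s["eef_pos"])*100).round(2),"rotvec",(Rt.inv()*G).as_rotvec(degrees=True).round(1))
    print("j",s["joint_positions"].round(0))
E
python3 -c "
from go import *
need([.6206,.0708,.150],[-90,0,79.5])"
```

```text
t 4.0 grasp [0.6338 0.0839 0.2402] rpy [-90.2   0.1  82.3] ft [ 0.6 -0.3 -0.5] w 1.0
travel cm (tool now) [-1.49  9.01  1.1 ] rotvec [ 0.2  2.8 -0.1]
j [ 27.  26. -53.  84.  21.  80.  56.]
```

View pics/scene1.png

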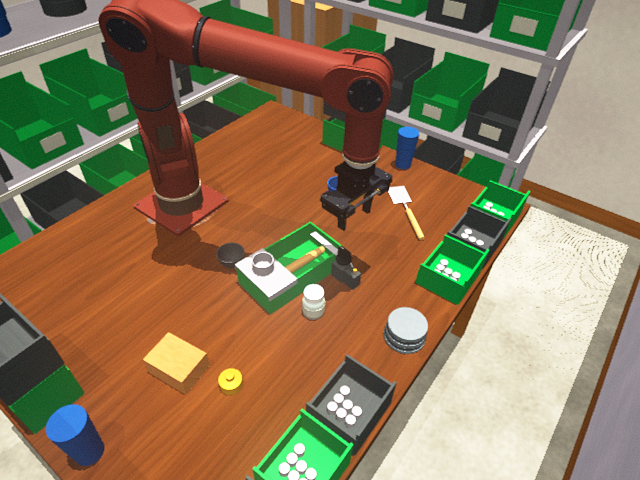

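```bash
python3 -m handwheel '{"travel":[[-1.5,3,1.1],[0,3,0],[0,3,0],[0,0,0]],"rot":[[0,2.8,0],[0,0,0],[0,0,0],[0,0,0]]}' 60 30
python3 - <<'E'
from go import *
need([.6206,.0708,.103],[-90,0,79.5])
for n,b,k in (("scene",(260,150,400,300),4),("top",(240,120,400,260),4)):
    c=ctrl.camera(n); crop(c,*b,k,f"pics/{n}2.png",[(proj(c,[[.6206,.0708,.111],[.6206,.0708,.15]]),(0,255,0))]); pickle.dump(c,open(f"{n}2.pkl","wb"))
E
```

```text
time_s: 4.5
eef_pos: [0.6204, 0.0704, 0.3129]
tool_rot: [-90.4, 0.1, 78.6]
ft_force: [0.8, -0.8, 1.2]
grip_width: 0.652
t 4.5 grasp [0.6214 0.0698 0.1489] rpy [-90.4   0.1  78.6] ft [ 0.8 -0.8  1.2] w 0.652
travel cm (tool now) [0.05 4.59 0.02] rotvec [ 0.4 -0.9 -0.1]
j [ 28.  28. -51.  92.  23.  71.  51.]
```

View pics/scene2.png

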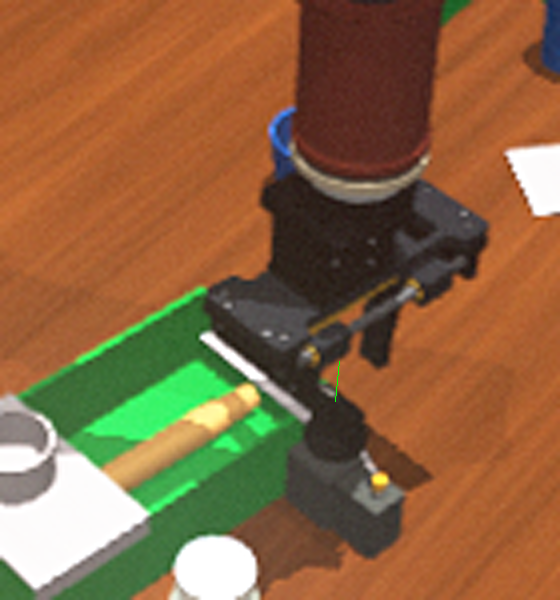

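View pics/top2.png

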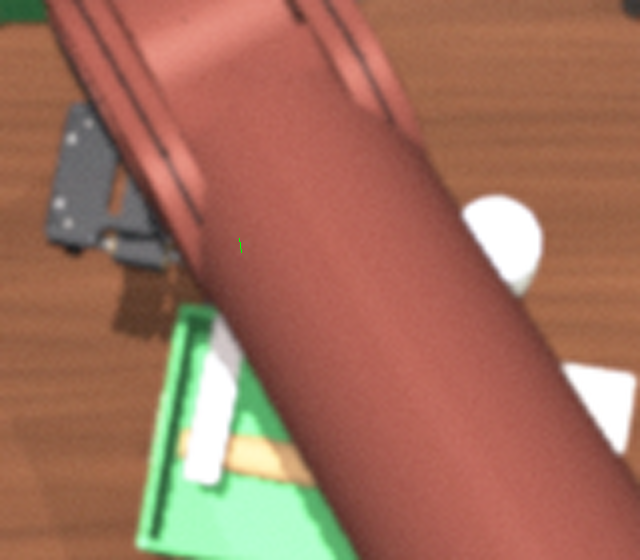

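```bash
python3 -m handwheel '{"travel":[[0,2.3,0],[0,2.2,0],[0,0,0]],"rot":[[0,-0.9,0],[0,0,0],[0,0,0]]}' 60 30
python3 - <<'E'
from go import *
need([.6206,.0708,.103],[-90,0,79.5])
c=ctrl.camera("scene"); crop(c,260,150,400,300,4,"pics/scene3.png",[])
E
```

```text
time_s: 4.97
eef_pos: [0.6226, 0.0715, 0.2706]
tool_rot: [-90.8, 0.0, 79.5]
ft_force: [0.1, -0.3, 1.3]
grip_width: 0.599
t 4.97 grasp [0.6248 0.071  0.1067] rpy [-90.8   0.   79.5] ft [ 0.1 -0.3  1.3] w 0.599
travel cm (tool now) [-0.1   0.36  0.19] rotvec [ 0.8 -0.  -0. ]
j [ 27.  31. -50.  94.  26.  66.  50.]
```

View pics/scene3.png

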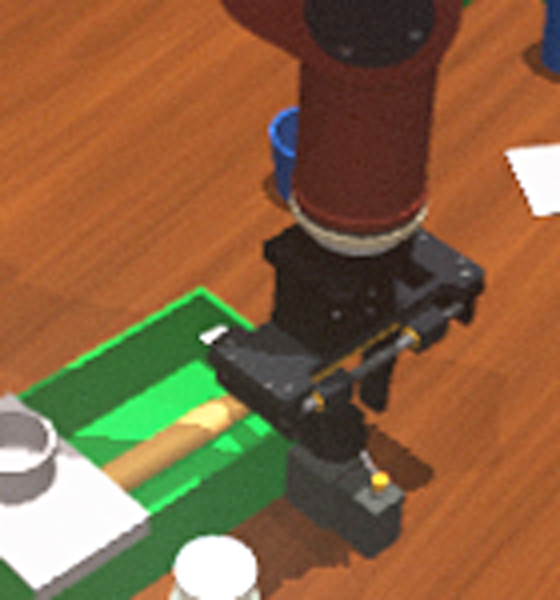

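```bash
python3 -m handwheel '{"travel":[[0,0.3,0.3],[0,0,0],[0,0,0],[0,0,0],[0,0,0]],"rot":[[0.9,0,0],[0,0,0],[0,0,0],[0,0,0],[0,0,0]]}' 10 35
python3 - <<'E'
from go import *
need([.6206,.0708,.103],[-90,0,79.5])
E
```

```text
time_s: 5.65
eef_pos: [0.6204, 0.0714, 0.2701]
tool_rot: [-90.0, 0.1, 79.4]
ft_force: [-1.2, -5.6, 0.3]
grip_width: 0.154
t 5.65 grasp [0.6204 0.0713 0.1061] rpy [-90.    0.1  79.4] ft [-1.2 -5.6  0.3] w 0.154
travel cm (tool now) [-0.05  0.31 -0.03] rotvec [ 0.  -0.1 -0.1]
j [ 27.  31. -50.  94.  25.  67.  50.]
```

```bash
python3 -m handwheel '{"travel":[[0,0,0],[0,0,0],[0,0,0],[0,0,0]],"rot":[[0,10,0],[0,10,0],[0,10,0],[0,10,0]]}'
python3 - <<'E'
from go import *
need([.6206,.0708,.103],[-90,0,79.5]); print(ctrl.observe()["torque"])
E
```

```text
time_s: 6.15
eef_pos: [0.6206, 0.0718, 0.2701]
tool_rot: [-90.0, -0.1, 38.3]
ft_force: [0.8, -0.0, -2.0]
grip_width: 0.155
t 6.15 grasp [0.6208 0.072  0.1062] rpy [-90.   -0.1  38.3] ft [ 0.8 -0.  -2. ] w 0.155
travel cm (tool now) [-0.06  0.31 -0.08] rotvec [  0.  -41.2   0.1]
j [ 22.  28. -42.  95.  20.  65.  13.]
[ 0.0390836  -0.35295234  0.02264477]
```

```bash
python3 -m handwheel '{"travel":[[0,0,0],[0,0,0],[0,0,0],[0,0,0],[0,0,0]],"rot":[[0,10,0],[0,10,0],[0,10,0],[0,8,0],[0,0,0]]}'
python3 - <<'E'
from go import *
need([.6206,.0708,.103],[-90,0,-.5]); print(ctrl.observe()["torque"])
c=ctrl.camera("scene"); crop(c,260,150,400,300,4,"pics/scene4.png",[])
E
```

```text
time_s: 6.78
eef_pos: [0.6211, 0.072, 0.2701]
tool_rot: [-89.9, -0.2, -1.0]
ft_force: [-0.1, -0.5, -1.1]
grip_width: 0.16
t 6.78 grasp [0.6216 0.0722 0.1061] rpy [-89.9  -0.2  -1. ] ft [-0.1 -0.5 -1.1] w 0.16
travel cm (tool now) [-0.05  0.31 -0.12] rotvec [-0.1 -0.5  0.2]
j [ 16.  26. -35.  95.  16.  64. -24.]
[-0.24741609  0.02419662  0.06450029]
```

View pics/scene4.png

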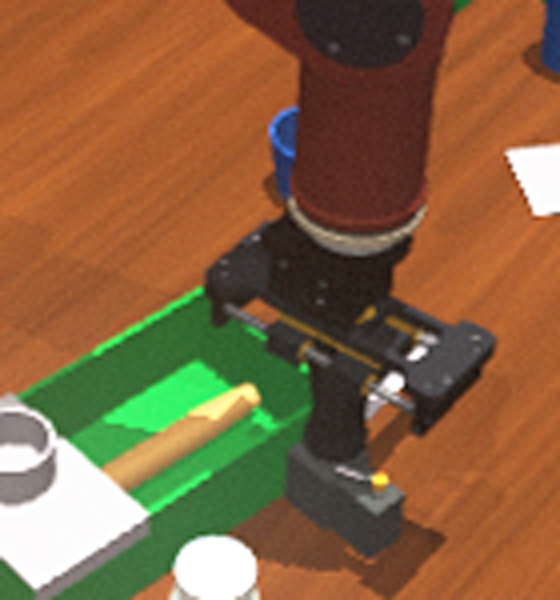

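```bash
python3 -m handwheel '{"travel":[[0,0,0],[0,0,0],[0,0,0],[0,-3,0],[0,-4,0],[0,-4,0],[0,-1,0],[0,0,0]],"rot":[[0,0,0],[0,0,0],[0,0,0],[0,0,0],[0,0,0],[0,0,0],[0,0,0],[0,0,0]]}' 60 30
python3 - <<'E'
from go import *
need([.6206,.0708,.2],[-90,0,-10.5])
for n,b,k in (("scene",(210,180,370,300),5),("top",(240,130,420,270),4)):
    c=ctrl.camera(n); crop(c,*b,k,f"pics/{n}5.png",[]); pickle.dump(c,open(f"{n}5.pkl","wb"))
E
```

```text
time_s: 7.82
eef_pos: [0.6203, 0.0718, 0.3928]
tool_rot: [-89.9, -0.1, -0.4]
ft_force: [0.2, 0.4, -0.8]
grip_width: 0.603
t 7.83 grasp [0.6205 0.0722 0.2288] rpy [-89.9  -0.1  -0.4] ft [ 0.2  0.4 -0.8] w 0.603
travel cm (tool now) [ 0.03  2.88 -0.11] rotvec [-0.1 10.1  0.1]
j [ 18.  20. -36.  87.  12.  76. -20.]
```

View pics/scene5.png

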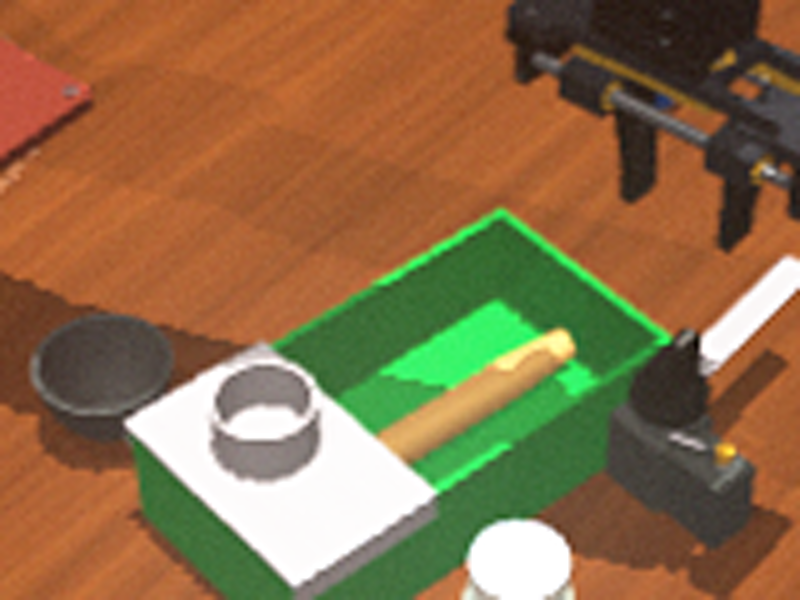

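View pics/top5.png

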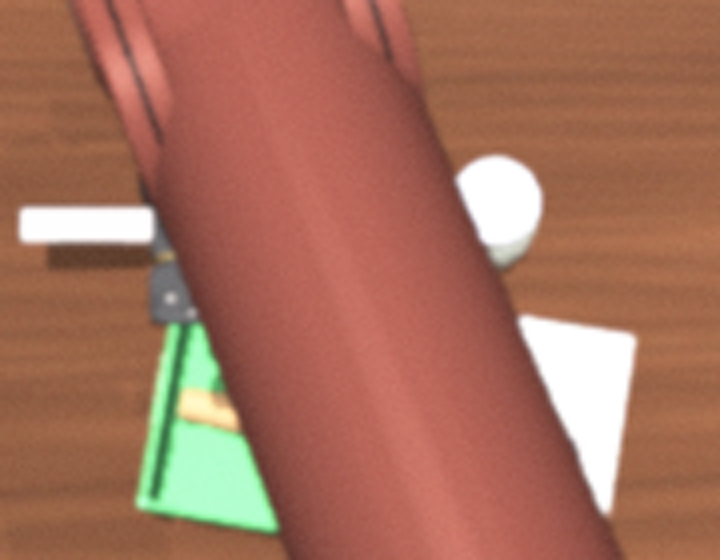

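Run:
```python
from go import *
p=np.load("bin.npy"); t=Tb(p,[[-.007,.022,.08]])[0]; print(t)
need(t,[-90,0,-10.5])
```

```text
[0.49513619 0.00867569 0.08      ]
t 7.92 grasp [0.62   0.0722 0.2276] rpy [-89.9   0.   -0.4] ft [-0.5 -0.1  0.3] w 0.599
travel cm (tool now) [-12.44  14.75  -6.44] rotvec [-0.1 10.1 -0. ]
j [ 18.  20. -36.  87.  12.  76. -20.]
```

```bash
python3 -m handwheel '{"travel":[[-4.2,0,-2.2],[-4.2,0,-2.2],[-4,0,-2],[0,0,0],[0,4,0],[0,4,0],[0,4,0],[0,0,0]],"rot":[[0,0,0],[0,0,0],[0,0,0],[0,10,0],[0,0,0],[0,0,0],[0,0,0],[0,0,0]]}' 60 30
python3 - <<'E'
from go import *
p=np.load("bin.npy"); t=Tb(p,[[-.007,.022,.06]])[0]
need(t,[-90,0,-10.5])
for n,b,k in (("scene",(210,150,370,300),4),):
    c=ctrl.camera(n); crop(c,*b,k,f"pics/{n}6.png",[]); pickle.dump(c,open(f"{n}6.pkl","wb"))
E
```

```text
time_s: 8.93
eef_pos: [0.487, 0.0052, 0.2579]
tool_rot: [-90.0, 0.9, -10.8]
ft_force: [-0.3, 0.3, 0.3]
grip_width: 0.596
t 8.93 grasp [0.4844 0.0059 0.0939] rpy [-90.    0.9 -10.8] ft [-0.3  0.3  0.3] w 0.596
travel cm (tool now) [0.79 3.38 0.49] rotvec [-0.  -0.3 -0.9]
j [ 27.  11. -36. 114.   7.  58. -23.]
```

View pics/scene6.png

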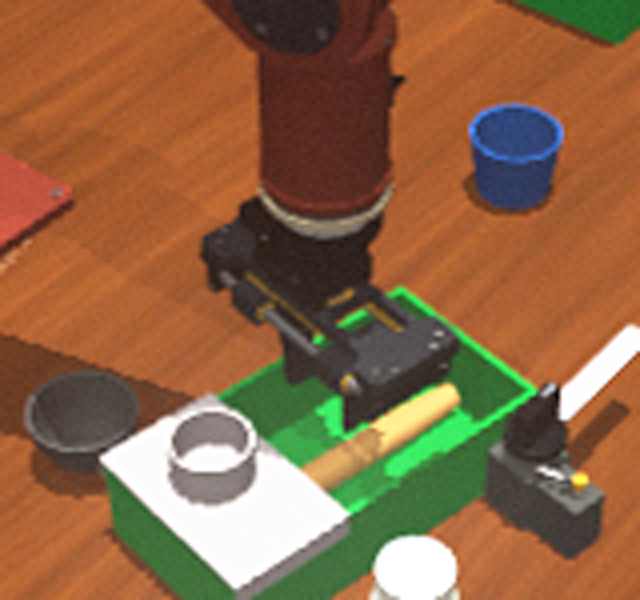

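```bash
python3 -m handwheel '{"travel":[[0.8,0,0.5],[0,3,0],[0,0,0]],"rot":[[0,0,-0.9],[0,0,0],[0,0,0]]}' 60 30
python3 - <<'E'
from go import *
p=np.load("bin.npy"); t=Tb(p,[[-.007,.022,.030]])[0]
need(t,[-90,0,-10.5])
E
```

```text
time_s: 9.35
eef_pos: [0.5004, 0.0095, 0.2339]
tool_rot: [-89.9, -0.7, -10.8]
ft_force: [0.5, 0.8, 0.5]
grip_width: 0.6
t 9.35 grasp [0.5024 0.0095 0.0699] rpy [-89.9  -0.7 -10.8] ft [0.5 0.8 0.5] w 0.6
travel cm (tool now) [-0.55  3.98 -0.19] rotvec [-0.1 -0.3  0.7]
j [ 26.  14. -35. 114.  10.  54. -26.]
```

```bash
python3 -m handwheel '{"travel":[[-0.5,0.5,-0.2],[0,1.5,0],[0,1,0],[0,0,0]],"rot":[[0,0,0.7],[0,0,0],[0,0,0],[0,0,0]]}' 60 30
python3 - <<'E'
from go import *
p=np.load("bin.npy"); t=Tb(p,[[-.007,.022,.030]])[0]
need(t,[-90,0,-10.5])
c=ctrl.camera("scene"); crop(c,210,150,370,300,4,f"pics/scene7.png",[])
E
```

```text
time_s: 9.85
eef_pos: [0.4966, 0.0086, 0.2053]
tool_rot: [-89.8, -0.2, -10.8]
ft_force: [-0.4, -0.1, -0.1]
grip_width: 0.597
t 9.85 grasp [0.4973 0.0089 0.0413] rpy [-89.8  -0.2 -10.8] ft [-0.4 -0.1 -0.1] w 0.597
travel cm (tool now) [-0.15  1.13 -0.03] rotvec [-0.1 -0.3  0.2]
j [ 25.  17. -35. 116.  12.  51. -27.]
```

View pics/scene7.png

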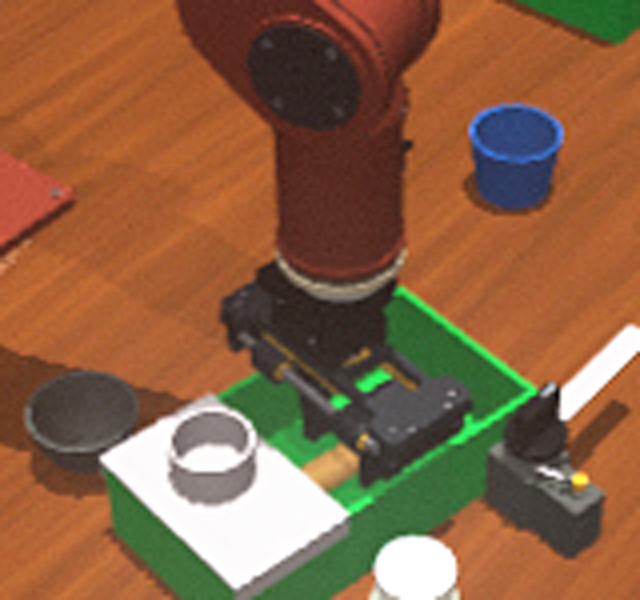

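```bash
python3 -m handwheel '{"travel":[[-0.1,0.6,0],[0,0.6,0],[0,0,0]],"rot":[[0,0,0],[0,0,0],[0,0,0]]}' 60 30
python3 - <<'E'
from go import *
p=np.load("bin.npy"); t=Tb(p,[[-.007,.022,.030]])[0]
need(t,[-90,0,-10.5])
E
```

```text
time_s: 10.28
eef_pos: [0.496, 0.0089, 0.1932]
tool_rot: [-89.8, -0.3, -10.8]
ft_force: [-0.0, 1.0, 0.6]
grip_width: 0.605
t 10.28 grasp [0.4969 0.0092 0.0292] rpy [-89.8  -0.3 -10.8] ft [-0.   1.   0.6] w 0.605
travel cm (tool now) [-0.08 -0.08 -0.04] rotvec [-0.2 -0.3  0.3]
j [ 25.  18. -34. 116.  13.  49. -28.]
```

Close on the pin.

```bash
python3 -m handwheel '{"travel":[[0,0,0],[0,0,0],[0,0,0],[0,0,0],[0,0,0]],"rot":[[0,0,0],[0,0,0],[0,0,0],[0,0,0],[0,0,0]]}' 10 40
python3 - <<'E'
from go import *
p=np.load("bin.npy"); t=Tb(p,[[-.007,.022,.030]])[0]
need(t,[-90,0,-10.5])
c=ctrl.camera("scene"); crop(c,210,150,370,300,4,f"pics/scene8.png",[])
E
```

```text
time_s: 10.9
eef_pos: [0.4962, 0.009, 0.1935]
tool_rot: [-89.8, -0.3, -10.8]
ft_force: [0.4, 0.2, -1.6]
grip_width: 0.288
t 10.9 grasp [0.4972 0.0093 0.0295] rpy [-89.8  -0.3 -10.8] ft [ 0.4  0.2 -1.6] w 0.288
travel cm (tool now) [-0.09 -0.05 -0.05] rotvec [-0.2 -0.3  0.3]
j [ 25.  18. -34. 116.  13.  49. -28.]
```

View pics/scene8.png

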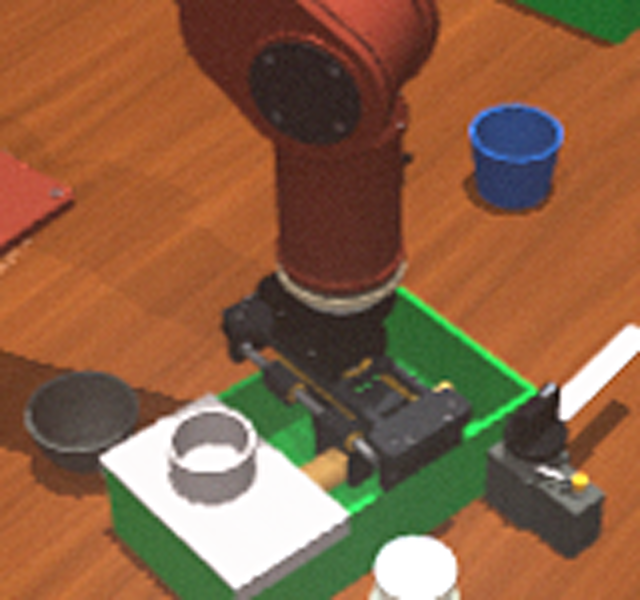

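```bash
cat > plan.py <<'E'
from go import *
# planar plan in the tool's own frame: pin axis point is D below TCP along tool y
def rows(tilts,ys,zs,D=.1755,t0=None):
    s,Rt,g=cur(); Rm=Rt.as_matrix()
    yaw=np.radians(-10.6); yb=np.array([-np.sin(yaw),np.cos(yaw),0])
    if t0 is None: t0=np.degrees(np.arcsin(-Rm[:,1]@yb*-1))
    P=s["eef_pos"]+Rm[:,1]*D
    y,z,t=0.,P[2],t0; print("now tilt",round(t0,2),"pin grip pt",P.round(4))
    for T,Y,Z in zip(tilts,ys,zs):
        a,b=np.radians(t),np.radians(T)
        # tcp pos = P - D*toolY ; toolY in (y,z)=(sin t,-cos t)
        tc0=np.array([y-D*np.sin(a),z+D*np.cos(a)]); tc1=np.array([Y-D*np.sin(b),Z+D*np.cos(b)])
        d=tc1-tc0; ty=np.array([np.sin(a),-np.cos(a)]); tz=np.array([np.cos(a),np.sin(a)])
        print([0,round(100*d@ty,1),round(100*d@tz,1)],[round(T-t,1),0,0]); y,z,t=Y,Z,T
E
python3 - <<'E'
from plan import *
rows([0,0,5,10,15,20],[0]*6,[.030,.042,.050,.058,.065,.072])
E
```

```text
now tilt 0.17 pin grip pt [0.4973 0.0093 0.0181]
[0, np.float64(-1.2), np.float64(0.1)] [np.float64(-0.2), 0, 0]
[0, np.float64(-1.2), np.float64(0.0)] [0, 0, 0]
[0, np.float64(-0.7), np.float64(-1.5)] [5, 0, 0]
[0, np.float64(-0.7), np.float64(-1.5)] [5, 0, 0]
[0, np.float64(-0.6), np.float64(-1.4)] [5, 0, 0]
[0, np.float64(-0.6), np.float64(-1.3)] [5, 0, 0]
```

```bash
python3 -m handwheel '{"travel":[[0,-1.2,0],[0,-1.2,0],[0,0,0]],"rot":[[0,0,0],[0,0,0],[0,0,0]]}'
python3 - <<'E'
from plan import *
rows([5,10,15,20],[0]*4,[.050,.058,.065,.072])
print(cur()[0]["grip_width"],cur()[0]["joint_positions"].round())
c=ctrl.camera("scene"); crop(c,210,150,370,300,4,f"pics/scene9.png",[])
E
```

```text
time_s: 11.32
eef_pos: [0.4961, 0.0091, 0.2196]
tool_rot: [-89.8, -0.3, -10.8]
ft_force: [0.0, 0.3, -2.0]
grip_width: 0.286
now tilt 0.17 pin grip pt [0.4972 0.0094 0.0441]
[0, np.float64(-0.5), np.float64(-1.5)] [np.float64(4.8), 0, 0]
[0, np.float64(-0.7), np.float64(-1.5)] [5, 0, 0]
[0, np.float64(-0.6), np.float64(-1.4)] [5, 0, 0]
[0, np.float64(-0.6), np.float64(-1.3)] [5, 0, 0]
0.2860902181912612 [ 26.  15. -35. 115.  11.  52. -26.]
```

View pics/scene9.png

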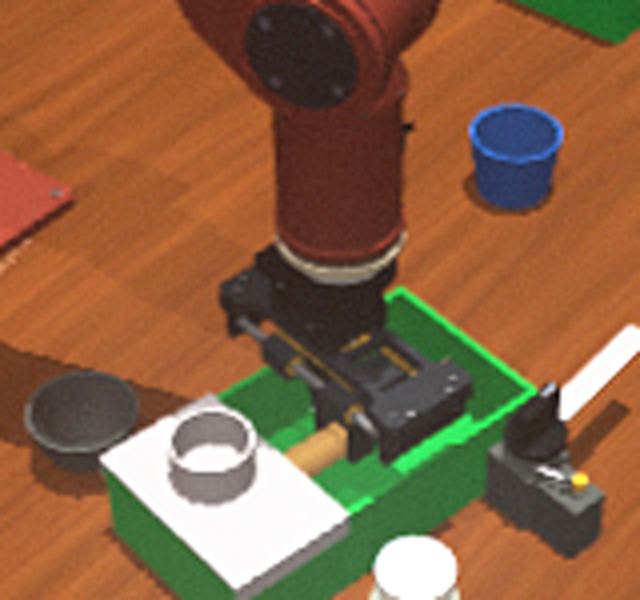

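```bash
python3 -m handwheel '{"travel":[[0,-0.6,-1.5],[0,-0.7,-1.5],[0,0,0]],"rot":[[5,0,0],[5,0,0],[0,0,0]]}'
python3 - <<'E'
from plan import *
rows([15,20],[0]*2,[.065,.072])
E
```

```text
time_s: 11.75
eef_pos: [0.4896, -0.0213, 0.2305]
tool_rot: [-79.6, -0.3, -10.8]
ft_force: [0.4, -0.2, -2.1]
grip_width: 0.283
now tilt 10.38 pin grip pt [0.4964 0.0096 0.0579]
[0, np.float64(-0.6), np.float64(-1.3)] [np.float64(4.6), 0, 0]
[0, np.float64(-0.6), np.float64(-1.3)] [5, 0, 0]
```

```bash
python3 -m handwheel '{"travel":[[0,-0.7,-1.3],[0,-0.7,-1.3],[0,0,0]],"rot":[[4.8,0,0],[5,0,0],[0,0,0]]}'
python3 - <<'E'
from plan import *
rows([20],[0],[.072])
print(cur()[0]["joint_positions"].round())
c=ctrl.camera("scene"); crop(c,210,150,370,300,4,f"pics/scene10.png",[])
E
```

```text
time_s: 12.12
eef_pos: [0.4839, -0.0474, 0.2377]
tool_rot: [-69.9, -0.1, -10.6]
ft_force: [-1.1, 0.6, -1.9]
grip_width: 0.285
now tilt 20.08 pin grip pt [0.4954 0.0117 0.0728]
[0, np.float64(0.1), np.float64(-0.0)] [np.float64(-0.1), 0, 0]
[ 44.  14. -39. 116. -14.  52.   4.]
```

View pics/scene10.png

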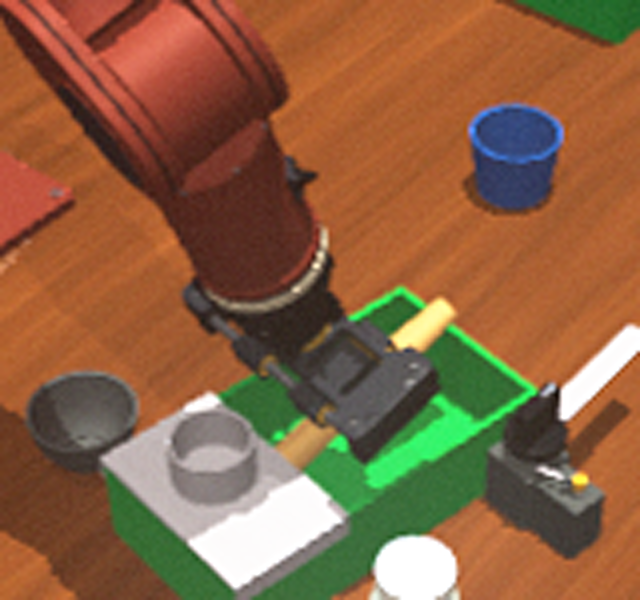

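```bash
python3 -m handwheel '{"travel":[[0,0,1.5],[0,0,1.5],[0,0,1.5],[0,0,0]],"rot":[[0,0,0],[0,0,0],[0,0,0],[0,0,0]]}'
python3 - <<'E'
from plan import *
rows([20],[.048],[.0895+.015])
print(cur()[0]["joint_positions"].round(),cur()[0]["ft_force"])
c=ctrl.camera("scene"); crop(c,210,150,370,300,4,f"pics/scene11.png",[])
E
```

```text
time_s: 12.68
eef_pos: [0.4922, 0.0031, 0.2545]
tool_rot: [-70.2, -0.1, -10.1]
ft_force: [-0.5, -0.8, -1.1]
grip_width: 0.286
now tilt 19.82 pin grip pt [0.503  0.0616 0.0894]
[0, np.float64(0.2), np.float64(5.0)] [np.float64(0.2), 0, 0]
[ 40.  13. -41. 115. -14.  52.  -2.] [-0.46657256 -0.75439413 -1.06124995]
```

View pics/scene11.png

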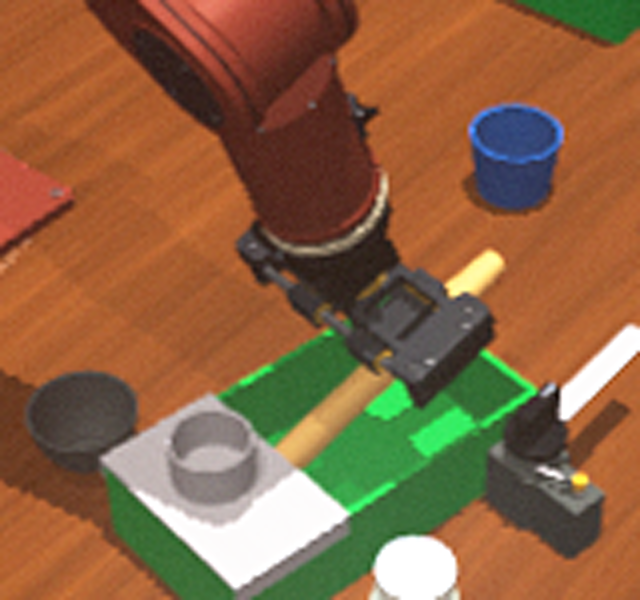

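```bash
python3 -m handwheel '{"travel":[[0,0,1.6],[0,0,1.6],[0,0,1.6],[0,0,0]],"rot":[[0,0,0],[0,0,0],[0,0,0],[0,0,0]]}'
python3 - <<'E'
from plan import *
rows([20],[.0],[.2])
print(cur()[0]["joint_positions"].round(),cur()[0]["ft_force"])
c=ctrl.camera("scene"); crop(c,210,150,370,300,4,f"pics/scene12.png",[])
E
```

```text
time_s: 13.22
eef_pos: [0.5006, 0.0497, 0.2716]
tool_rot: [-70.2, -0.1, -10.2]
ft_force: [0.4, -0.8, -2.3]
grip_width: 0.287
now tilt 19.81 pin grip pt [0.5114 0.1082 0.1065]
[0, np.float64(-8.8), np.float64(3.1)] [np.float64(0.2), 0, 0]
[ 36.  12. -43. 114. -14.  52.  -8.] [ 0.3919484  -0.76807143 -2.31787207]
```

View pics/scene12.png

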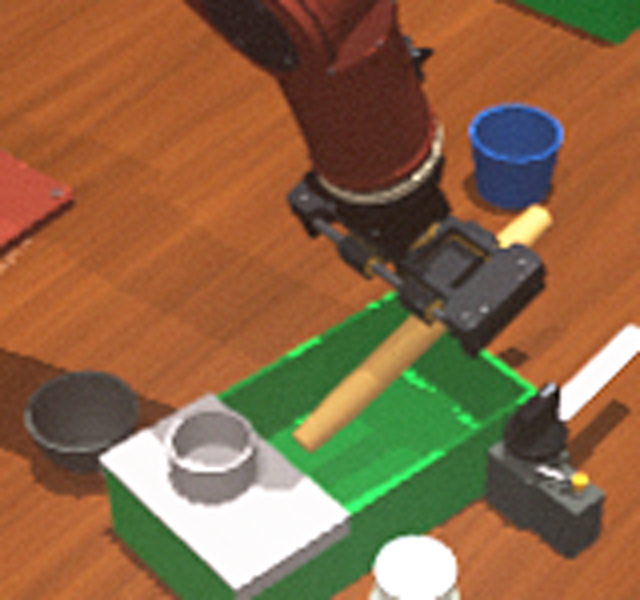

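```bash
python3 -m handwheel '{"travel":[[0,-3,1.1],[0,-3.5,1.3],[0,-3.5,1.3],[0,-3.5,1.3],[0,0,0]],"rot":[[0,0,0],[0,0,0],[0,0,0],[0,0,0],[0,0,0]]}'
python3 - <<'E'
from plan import *
rows([15,10,5,0],[.0]*4,[.25]*4)
print(cur()[0]["joint_positions"].round(),cur()[0]["ft_force"])
E
```

```text
time_s: 13.9
eef_pos: [0.5, 0.0473, 0.4177]
tool_rot: [-70.3, 0.1, -10.5]
ft_force: [-0.6, 0.2, -1.5]
grip_width: 0.287
now tilt 19.7 pin grip pt [0.5104 0.1055 0.2525]
[0, np.float64(0.3), np.float64(1.4)] [np.float64(-4.7), 0, 0]
[0, np.float64(0.1), np.float64(1.5)] [-5, 0, 0]
[0, np.float64(0.1), np.float64(1.5)] [-5, 0, 0]
[0, np.float64(0.1), np.float64(1.5)] [-5, 0, 0]
[ 39.   3. -43. 104. -18.  70.  -9.] [-0.6484795   0.1991196  -1.45500366]
```

```bash
python3 -m handwheel '{"travel":[[0,0.1,1.4],[0,0.1,1.5],[0,0.1,1.5],[0,0.1,1.5],[0,0,0],[0,0,0],[0,0,0]],"rot":[[-4.7,0,0],[-5,0,0],[-5,0,0],[-5,0,0],[0,0,0],[0,0,0],[0,0,0]]}'
python3 - <<'E'
from plan import *
rows([0],[.0],[.25])
print(cur()[0]["joint_positions"].round(),cur()[0]["ft_force"])
for n in ("scene","top"):
    c=ctrl.camera(n); cv2.imwrite(f"pics/{n}13.png",c["image"][:,:,::-1]); pickle.dump(c,open(f"{n}13.pkl","wb"))
E
```

```text
time_s: 14.78
eef_pos: [0.5102, 0.1, 0.4192]
tool_rot: [-90.6, 0.6, -10.8]
ft_force: [-1.0, -0.8, -2.1]
grip_width: 0.287
now tilt -0.56 pin grip pt [0.5082 0.0986 0.2437]
[0, np.float64(-0.6), np.float64(-0.2)] [np.float64(0.6), 0, 0]
[ 28.   8. -47.  98.   6.  77. -32.] [-1.02711697 -0.83082127 -2.13330859]
```

View pics/scene13.png

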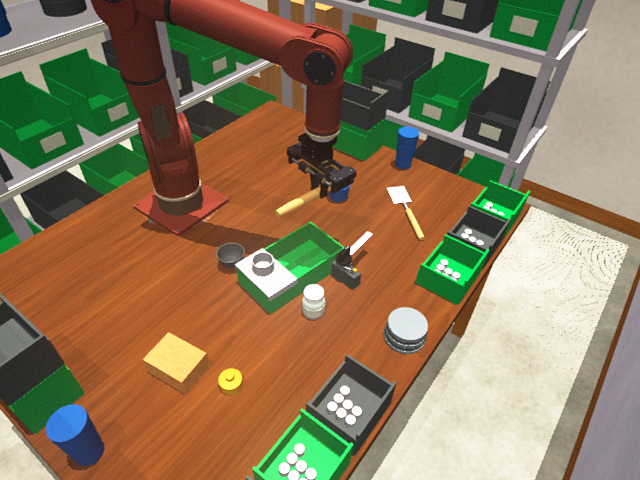

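View pics/top13.png

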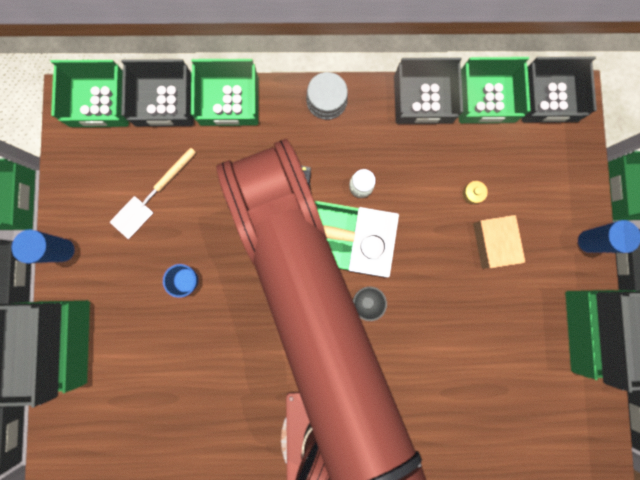

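Run:
```python
from plan import *
c=pickle.load(open("scene13.pkl","rb")); T=pickle.load(open("top13.pkl","rb"))
s,Rt,g=cur(); M=Rt.as_matrix(); P=s["eef_pos"]+M[:,1]*.1755
a=P-M[:,2]*.143; b=P+M[:,2]*.107; print(a.round(3),b.round(3),proj(c,[a,b]).round(1))
crop(c,250,120,390,230,5,"pics/s14.png",[(proj(c,[a,b]),(0,0,255))])
for n in("scene","top"):
    A=pickle.load(open(n+"0.pkl","rb"))["image"];B=pickle.load(open(n+"13.pkl","rb"))["image"]
    d=cv2.absdiff(A,B).max(2); d=cv2.GaussianBlur(d,(5,5),0); cv2.imwrite(f"pics/d{n}.png",d*3*(d<85)+255*(d>=85).astype(np.uint8))
print(s["time_s"],s["joint_vel"].round(2))
```

```text
[ 0.481 -0.042  0.245] [0.528 0.204 0.243] [[277.2 213.8]
 [346.2 176.6]]
14.875 [-0.24 -0.04 -0.25 -0.34  0.36  0.18 -0.39]
```

View pics/s14.png

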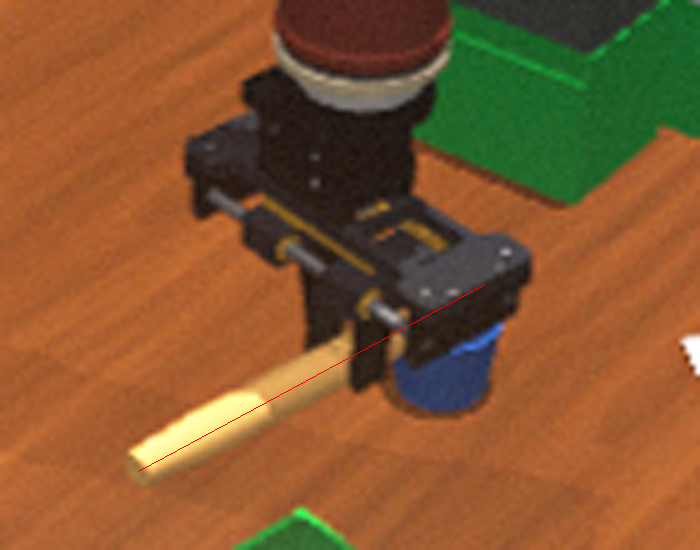

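View pics/dscene.png

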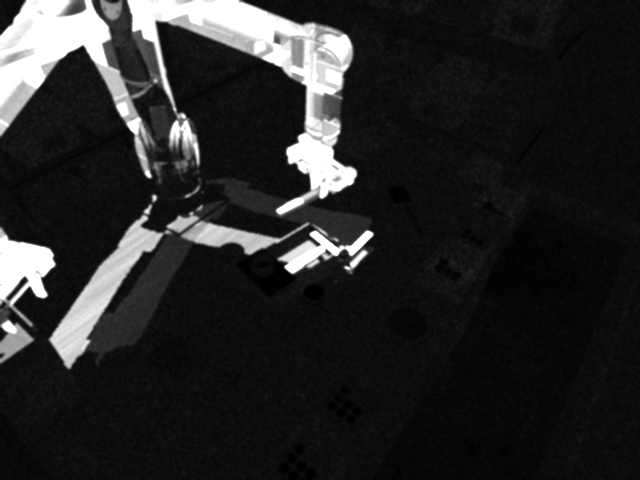

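View pics/dtop.png

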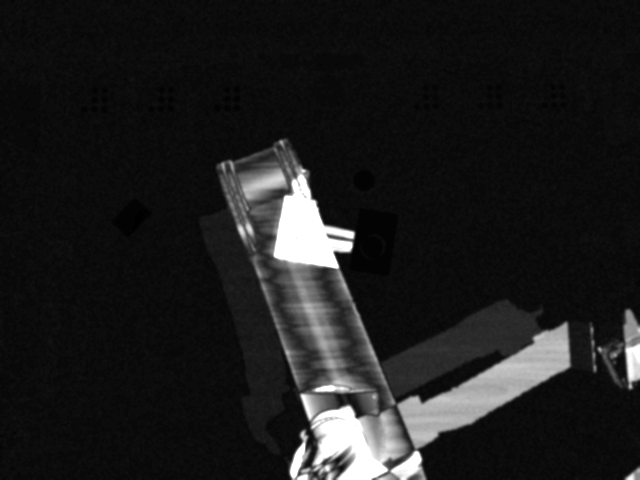

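```bash
python3 -c "
from rig import ctrl
print(ctrl.finish_job()); s=ctrl.observe(); print(s['time_s'],s['eef_pos'],s['tool_rot'],s['grip_width'])"
```

```text
the job is handed in; nothing more can be done
None
the job is handed in; nothing more can be done
```

The job is handed in, with the latch open and the rolling pin out of the bin and held level in the gripper. It took about 15 s of the 54 s allowed. `finish_job` reports no verdict, so the result rests on my own checks.

- **Latch:** I gripped the knob and turned it about 80° clockwise, past the detent. After I let go, the pictures showed the bar staying open along the bin's +y, clear of the mouth.
- **Pin:** I gripped it about 18 mm towards the mouth from its middle and lifted it 26 mm. I then tilted it 20° with the mouth end up, slid it out along its own axis from under the half-cover, raised it and levelled it.
- **Last checks:** The gripper opening was 25 mm, which fits the 26 mm pin. The pin's axis was at z ≈ 0.244 m, so its underside was about 15 cm above the rim. Tilt was about 0.5°, and the visible pin end matched the predicted level line in the scene picture.
- **Other things:** Comparing the first and last pictures showed no bystander moved. The forces I read between moves stayed at or below about 6 N; I did not see readings during a move.
- **Less certain:** The arm hides the mouth end of the pin and the side of the bin near it in the last top picture. I only confirmed those from the scene picture and the arm's measured pose. Moves came out a few millimetres off here and there, so I corrected them before each grip. The final height was about 6 mm under my planned 0.25 m, and I left it.

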